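# Park the griddle press over the hidden bearer

## Task

The tin strips of the low slatted cover bend under weight except where one wooden bearer is hidden beneath them. With bare closed fingertips, press gently along the strips to feel where they stop giving; then lift the griddle press off the wooden trivet and set it down gently on the strips centred over the bearer, its handle in line with the strips, so that it stands level and does not sink. Let go of it, do not dent the tin, and leave the trivet and everything else where they are.

Things in the scene. Friction and masses are not known exactly. Their poses are not given: they have to be found in the camera images.
- cover: Low slatted tin cover, fixed on the bench, 180 mm (its x) by 326 mm (its y). Origin: centre of its underside, at bench height; z up. One straight wooden bearer, 18 mm wide, is hidden under its strips, parallel to them (along the cover's x, middle 140 mm); its centre line is anywhere within 120 mm of the cover's middle along y, to either side. Nothing else holds the strips up.
- cover_mid (a point): Middle of the strips' top, 60 mm above the bench; axes as the cover's. 20 strips, each along x (the short side), 180 mm long, 15 mm wide (pitch), fill y -150 to +150 mm. Each moves only straight down, by itself, up to 14 mm, with about 0.28 N per mm (fingertip 22 mm wide on 2 or 3 strips: 0.6 to 0.9). Over the bearer 2 or 3 strips go down under 1 mm, then give only 0.12 mm per N.
- cover_end (a point): Middle of the cover's +y end at strip-top height (cover y = +150 mm). A strip pressed down leaves its neighbours standing: lift the fingers between presses, do not drag. The 60 mm wide griddle press sinks 3 mm or more where nothing is underneath. More than 25 N from the fingers dents the tin.
- press: Griddle press, 0.6 to 1.1 kg: dark steel slab 110 mm (its x) by 60 mm (its y), 14 mm thick, with a wooden bar handle above it. Origin: centre of the slab's underside; z up; centre of mass above the origin. It starts on the trivet.
- press_handle (a point): Middle of the press's handle, 60 mm above its underside: a round bar 20 mm in diameter, 96 mm long along the press's x, on two 10 mm posts 38 mm either side of the middle; free space of 36 mm between bar and slab. Grip it across y.
- trivet: Square trivet of pale wooden slats, 150 x 146 mm and 16 mm high, loose on the bench. Origin: centre of its underside. Leave it in place.
- mug: White ceramic mug, 80 mm across, 92 mm high; bystander. Origin: centre of its underside.
- jar: Closed glass jar with twist cap, 72 mm across, 110 mm high; bystander. Origin: centre of its underside.
- plate: Green plastic plate, 150 mm across; bystander. Origin: centre of its underside.
- shaker: Small steel salt shaker, 46 mm across, 84 mm high, between cover and trivet; bystander. Origin: centre of its underside.
- spatula: Spatula lying on the bench between cover and griddle; bystander. Origin: on its underside.

How it is judged (in metres and radians):
On the way, in this order (a step that is already met when the one before it is completed fails the run):
1. bare fingers press on the strips while the griddle press is still on the trivet (contact force between the fingers and cover above 1.5 N and distance of press from where it was at the start of the episode below 0.03 m), for 0.04 s.
2. the griddle press is lifted clear of the trivet (z of press in the frame of trivet above 0.04 m and contact force between press and trivet below 0.1 N), for 0.1 s.
At the end, for the whole second after the job is handed in: The griddle press stands released and at rest on the strips, sunk at most 2.5 mm below the free strip tops, tilted under 2.5 degrees, its middle within 45 mm of the cover's middle along x and 140 mm along y, handle within 14 degrees of the strips; trivet within 30 mm of its start (z of press in the frame of cover between 0.0575 and 0.064 m and x of press in the frame of cover between -0.045 and 0.045 m and y of press in the frame of cover between -0.14 and 0.14 m and angle between press's own z axis and vertical below 0.045 rad and angle between the x axis of press and the x axis of cover, either way round below 0.25 rad and linear speed of press below 0.01 m/s and contact force between press and cover above 3 N and distance of trivet from where it was at the start of the episode below 0.03 m); the robot touches nothing.
It fails at once if fingers press the tin cover with more than 25 N (contact force between the fingers and cover above 25 N).
It fails at once if the griddle press is dropped or forced on the cover (more than 40 N) (contact force between press and cover above 40 N).
It fails at once if the trivet is moved more than 30 mm (distance of trivet from where it was at the start of the episode above 0.03 m).
It fails at once if the mug, jar, plate, shaker or spatula is moved more than 30 mm (distance of any of mug, jar, plate, shaker, spatula from where it was at the start of the episode above 0.03 m).
It also fails if it takes over 72 s, if anything falls off the work surface, if the arm or the gripper's body presses on something with over 40 N, if the wrist force passes 120 N, or if a joint passes its speed limit or range.

## Robot

A 6-joint arm with a two-finger parallel gripper is mounted at the origin on the work surface. World frame = base frame: x ahead of the robot, y to its left, z up, the work surface at z = 0. Lengths are in mm, angles in rad, forces in N, time in s.
With the tool pointing down it reaches from about 350 to 975 mm from the base axis. Payload 7.1 kg.
Tool frame: the origin (TCP) lies at the very end of the fingers, on their centre line; the grasp point (between the pads) lies 19 mm behind it (ctrl.tcp_to_grasp is the distance from the TCP to the grasp point, in mm); z points along the fingers, x is the direction in which the jaws open and shut, and the axes are right-handed (so a half turn about z gives the same grasp; the last joint's range is limited). The gripper opens to 88 mm and grips with 3 to 60 N. Pads are 20 mm wide; open, the fingers measure 115 mm over their backs; the gripper's body (75 mm by 178 mm) begins 61 mm behind the grasp point.
Start: joints at [-1.167, 0.423, 1.63, -0, 1.089, -0.019], TCP at [256.462, -569.94, 222.675] pointing down, gripper open.
Joint ranges: [-3, 3], [-0.9, 2.11], [0.09, 2.58], [-1.31, 4.45], [0.11, 2.69], [-2.54, 2.54]. Speed limits (rad/s): [2.39, 2.39, 3.01, 3.14, 3.14, 3.14].

## Interface

Orientations are given as a rotation vector (axis times angle).
In Python, from workcell import get_obs, viewer, ctrl, masks_of gives the robot as it stands. The module is installed in compiled form; this text tells all that it offers.
- The arm moves only by the shell command python3 -m inch 'ROWS'. ROWS is JSON, a list of rows, each an object of numbers: "tx", "ty", "tz": the shift along the tool's x, y, z in cm; "ax", "ay", "az": the turn, a rotation vector about the tool's x, y, z in degrees; "jaw": the opening, from 0 (shut) to 1 (fully open). In form: [{"tx": .., "ty": .., "tz": .., "ax": .., "ay": .., "az": .., "jaw": ..}, ...]. A call has 1 to 12 rows; each row shifts and turns the commanded pose from where the row before left it, along the tool's axes as they then stand; what a row does not reach is not made up. A row lasts 1/8 s, in which the tool goes at most 62.5 mm and 10.7 degrees, less where a joint would pass 70% of its speed; a pose out of reach is approached as far as the arm can. A call is refused whole if a number of a shift passes 6.25 or a number of a turn 10.7, either way. A call with a gripper value outside its range is refused whole. The fingers move at their own pace and stop on an object; the grip force is fixed at half the most. Time passes only in rows, so rows that do not move let the fingers close. It gives the time, the measured TCP pose, the force and the opening at its end, in the units of the state.
- get_obs(): the state, without advancing time (a new reading comes with each control period).
- viewer.get_image(name): name is "scene" or "top"; returns (picture, depth): 480x640x3 uint8, red, green, blue; 480x640 float32, mm along the optical axis (not along the pixel's ray), 0 where there is no reading.
- viewer.get_calibration(name): a dict with "fx", "fy", "cx", "cy" (pixels), "rvec" (rotation vector, rad) and "tvec" (3), from world to camera coordinates, as OpenCV has them. Camera axes: x right, y down, z forward; pixel columns grow to the right and rows downward; lengths in mm; the calibration is good to about 2 mm. A picture is of the moment at which its call begins. get_calibration takes no time and is no camera call.
- ctrl.close_job(): hands the job in, once; it reports no verdict.
Trained networks look in the newest picture that a camera, given by its name, has taken for a name from the list of things; names that differ only in an ending like _2 or _b are one class to them, and where a whole thing is asked for, a point or a joint stands for the part that bears it (a point fixed in the world has none). Each returns a list of dicts, best first, with "score" (0 to 1); they miss things now and then, are a little off and sometimes report something else, mostly with a low value. They report only what shows in the picture. A call takes as long as a camera call.
- masks_of(camera, thing): "pixels" (480x640 bool, what is visible of it) and "location" ([column, row] in pixels, amid what is visible of it).
The state is a dict: "t": time; "qpos": joint angles; "qvel": joint speeds; "joint_torque": joint torques, N m; "ee_pos": TCP position; "orientation": TCP orientation; "ft_force": force on the tool from outside, world axes, zero at the start; "moment": the same for the moment, N m; "width": finger opening in mm.
Only numpy, scipy, OpenCV 4.12 (cv2) and the standard library are available. Lean on these libraries where they do the work, as an engineer would, in place of code of your own. Each camera call takes 0.05 s, during which the arm holds its last target. There are 200 camera calls.

## Working session

There is one attempt and no reset: what is moved stays moved. The work goes in short steps, Python scripts to look and compute and a shell command to move; the robot and the scene stay as the last step left them, time stands still between calls to the robot, and variables do not carry over. Pictures are saved under pics/ and viewed, about 8 in all and at most 12, crops included, and the job is handed in when it is done.

```bash
mkdir -p pics
cat > h.py <<'E'
import numpy as np, cv2
from workcell import get_obs, viewer, ctrl, masks_of
def cloud(cam, depth):
    c=viewer.get_calibration(cam); R=cv2.Rodrigues(np.array(c['rvec'],float))[0]; t=np.array(c['tvec'],float).ravel()
    v,u=np.mgrid[0:480,0:640]
    P=np.stack([(u-c['cx'])/c['fx']*depth,(v-c['cy'])/c['fy']*depth,depth],-1)
    return (P-t)@R
def rect(xy):
    (c,s,a)=cv2.minAreaRect(xy.astype(np.float32)); return np.round(c,1),np.round(s,1),round(a,1)
E
python3 - <<'E'
from h import *
o=get_obs(); print({k:np.round(o[k],3) for k in o})
for cam in ['top','scene']:
    im,d=viewer.get_image(cam); cv2.imwrite(f'pics/{cam}0.png',im[...,::-1]); P=cloud(cam,d)
    for n in ['cover','press','press_handle','trivet','mug','jar','plate','shaker','spatula']:
        for r in masks_of(cam,n)[:2]:
            q=P[r['pixels']&(d>0)]
            if len(q)<20: continue
            z=np.percentile(q[:,2],[5,50,95]).round()
            print(cam,n,round(r['score'],2),r['location'],len(q),z,*rect(q[:,:2]))
E
```

```text
{'t': np.float64(0.0), 'qpos': array([-1.167,  0.424,  1.631, -0.   ,  1.089, -0.019]), 'qvel': array([-0.001,  0.001, -0.001, -0.001,  0.001,  0.001]), 'joint_torque': array([ 5.0000e-03, -5.4460e+01, -2.7366e+01,  6.4000e-02,  2.3000e-02,
       -0.0000e+00]), 'ee_pos': array([ 256.245, -569.439,  221.889]), 'orientation': array([-2.637e+00,  1.705e+00,  2.000e-03]), 'ft_force': array([-0.226,  0.578, -0.479]), 'moment': array([-0.023, -0.009, -0.001]), 'width': np.float64(87.872)}
top cover 0.68 [415.4, 287.7] 14433 [41. 60. 65.] [ 540. -167.] [334.5 181.5] 87.8
top press 0.88 [183.0, 306.7] 1628 [26. 33. 88.] [493.5 310.7] [ 68.2 113.2] 89.9
top press_handle 0.63 [411.6, 285.3] 14312 [41. 60. 65.] [ 543.3 -168.3] [332.5 188.9] 87.7
top press_handle 0.55 [185.4, 307.1] 1597 [27. 33. 88.] [494.6 311.2] [ 68.6 111.3] 89.3
top trivet 0.73 [164.1, 321.3] 3075 [ 7. 17. 21.] [477.6 326.2] [152.7 154.8] 75.6
top mug 0.58 [133.9, 200.9] 1847 [ 4. 45. 94.] [712.6 420.7] [109.1  86.3] 35.3
top jar 0.87 [218.8, 190.9] 1284 [ 33. 109. 114.] [723.2 228.2] [65.5 71.6] 5.2
top plate 0.57 [388.2,
[... 384 characters left out ...]
 110.3] 88.5
scene press_handle 0.96 [472.5, 336.0] 1701 [24. 30. 85.] [495.5 304. ] [ 66.4 110.3] 88.6
scene trivet 0.66 [489.3, 353.9] 2710 [ 7. 15. 18.] [475.7 319.6] [159.1 160.1] 77.9
scene mug 0.72 [426.2, 433.0] 3074 [ 3. 51. 91.] [694.  400.4] [160.7  88.9] 33.9
scene jar 0.92 [350.5, 364.4] 2178 [  9.  86. 111.] [711.4 207.8] [129.8  76.5] 50.8
scene plate 0.93 [231.2, 280.9] 2895 [ 2. 10. 20.] [ 791.7 -114.6] [149.2 155.7] 31.5
scene shaker 0.79 [398.7, 287.9] 648 [ 6. 47. 81.] [510.9 116.3] [102.5  43. ] 57.1
scene spatula 0.64 [225.2, 278.3] 2859 [ 2. 10. 20.] [ 791.4 -109.7] [150.6 146.8] 85.4
scene spatula 0.56 [248.5, 170.4] 1003 [-1.  4. 20.] [ 491.7 -392.9] [280.9 132.4] 3.8
```

Run:
```python
from h import *
for cam in ['top','scene']:
    im,d=viewer.get_image(cam); P=cloud(cam,d)
    m=masks_of(cam,'cover')[0]['pixels']&(d>0); q=P[m]; q=q[(q[:,2]>53)&(q[:,2]<70)]
    c,s,a=rect(q[:,:2]); print(cam,c,s,a,np.median(q[:,2]))
    b=cv2.boxPoints(cv2.minAreaRect(q[:,:2].astype(np.float32))); print(b.round())
    m=masks_of(cam,'press')[0]['pixels']&(d>0); q=P[m]; h=q[(q[:,2]>72)&(q[:,2]<95)]
    print('handle',len(h),rect(h[:,:2]),np.percentile(h[:,2],[50,95]),cv2.fitLine(h[:,:2].astype(np.float32),2,0,.01,.01).ravel())
    s=q[(q[:,2]>22)&(q[:,2]<40)]; print('slab',len(s),rect(s[:,:2]),np.median(s[:,2]))
```

```text
top [ 539.4 -167.3] [300.7 180.4] 87.9 60.604665027038514
[[ 444. -314.]
 [ 624. -321.]
 [ 635.  -20.]
 [ 455.  -14.]]
handle 495 (array([492.9, 306.9]), array([20.2, 94.3]), 89.7) [85.20164009 89.9187052 ] [ 9.9994284e-01 -1.0691709e-02  4.9246548e+02  3.0576706e+02]
slab 1091 (array([493.7, 307.4]), array([ 61.4, 109.7]), 89.2) 30.83145933845158
scene [ 539.6 -168.5] [307.3 184.3] 87.9 59.444618828240024
[[ 442. -319.]
 [ 626. -325.]
 [ 637.  -18.]
 [ 453.  -12.]]
handle 484 (array([494.3, 306.8]), array([20.7, 97.5]), 89.3) [82.78088354 86.65618231] [ 9.9974334e-01 -2.2655217e-02  4.9798746e+02  3.0866245e+02]
slab 1149 (array([494.2, 307.4]), array([ 61. , 114.6]), 88.6) 28.960573212556294
```

View pics/top0.png

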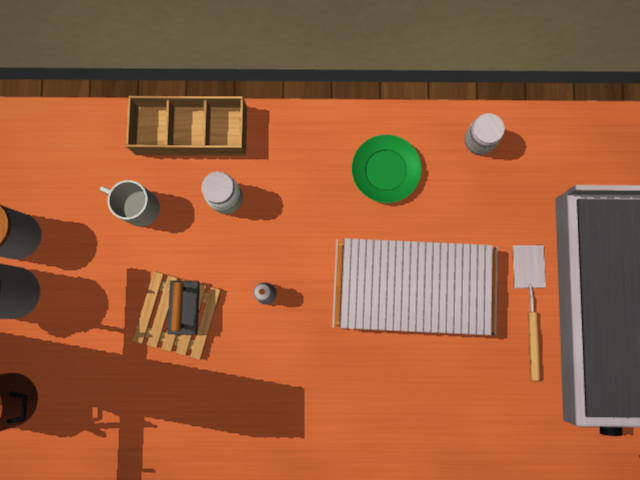

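View pics/scene0.png

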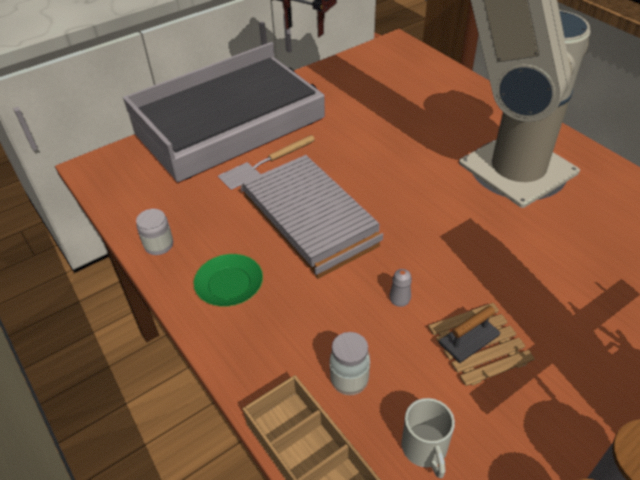

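The top view shows the cover over columns 335–495 and rows 238–335, with its strips running along image rows (world x). The shaker is at (265,293), and the press is on the trivet at (182,307) with its handle along world x. I'll turn the closed tool to line up with the cover and go above one end of it.

```bash
python3 -m inch '[{"az":8.8,"jaw":0},{"az":8.8,"jaw":0},{"az":8.7,"jaw":0},{"tx":-4.17,"ty":-3.83,"jaw":0},{"tx":-4.17,"ty":-3.83,"jaw":0},{"tx":-4.17,"ty":-3.83,"jaw":0},{"tx":-4.17,"ty":-3.83,"jaw":0},{"tx":-4.17,"ty":-3.83,"jaw":0},{"tx":-4.17,"ty":-3.83,"jaw":0},{"tx":-4.17,"ty":-3.83,"jaw":0},{"tz":5,"jaw":0},{"tz":5,"jaw":0}]'
python3 - <<'E'
from h import *
from scipy.spatial.transform import Rotation as R
o=get_obs(); print(np.round(R.from_rotvec(o['orientation']).as_matrix(),3),o['qpos'].round(2))
E
```

```text
[[ 0.41  -0.912 -0.   ]
 [-0.912 -0.41  -0.   ]
 [ 0.     0.    -1.   ]] [-1.17  0.42  1.63 -0.    1.09 -0.02]$[0]: bad value
```

```bash
python3 -m inch '[{"tx":0,"ty":0,"tz":0,"ax":0,"ay":0,"az":8.8,"jaw":0},{"tx":0,"ty":0,"tz":0,"ax":0,"ay":0,"az":8.8,"jaw":0},{"tx":0,"ty":0,"tz":0,"ax":0,"ay":0,"az":8.7,"jaw":0},{"tx":-4.17,"ty":-3.83,"tz":0,"ax":0,"ay":0,"az":0,"jaw":0},{"tx":-4.17,"ty":-3.83,"tz":0,"ax":0,"ay":0,"az":0,"jaw":0},{"tx":-4.17,"ty":-3.83,"tz":0,"ax":0,"ay":0,"az":0,"jaw":0},{"tx":-4.17,"ty":-3.83,"tz":0,"ax":0,"ay":0,"az":0,"jaw":0},{"tx":-4.17,"ty":-3.83,"tz":0,"ax":0,"ay":0,"az":0,"jaw":0},{"tx":-4.17,"ty":-3.83,"tz":0,"ax":0,"ay":0,"az":0,"jaw":0},{"tx":-4.17,"ty":-3.83,"tz":0,"ax":0,"ay":0,"az":0,"jaw":0},{"tx":0,"ty":0,"tz":5,"ax":0,"ay":0,"az":0,"jaw":0},{"tx":0,"ty":0,"tz":5,"ax":0,"ay":0,"az":0,"jaw":0}]'
python3 - <<'E'
from h import *
from scipy.spatial.transform import Rotation as R
o=get_obs(); print(np.round(R.from_rotvec(o['orientation']).as_matrix(),3),o['qpos'].round(2))
E
```

```text
t: 2.8
ee_pos: [536.3, -287.3, 122.3]
orientation: [-2.183, 2.259, -0.004]
ft_force: [0.8, 0.0, -0.4]
width: 0.3
[[-0.034 -0.999  0.002]
 [-0.999  0.034 -0.001]
 [ 0.001 -0.002 -1.   ]] [-0.51  0.52  1.73 -0.    0.88  1.09]
```

```bash
python3 -m inch '[{"tx":0,"ty":0,"tz":5.4,"ax":0,"ay":0,"az":0,"jaw":0},{"tx":0,"ty":0,"tz":0.5,"ax":0,"ay":0,"az":0,"jaw":0},{"tx":0,"ty":0,"tz":0.5,"ax":0,"ay":0,"az":0,"jaw":0},{"tx":0,"ty":0,"tz":0,"ax":0,"ay":0,"az":0,"jaw":0}]'; python3 -m inch '[{"tx":0,"ty":0,"tz":0.15,"ax":0,"ay":0,"az":0,"jaw":0},{"tx":0,"ty":0,"tz":0,"ax":0,"ay":0,"az":0,"jaw":0}]'
```

```text
t: 3.3
ee_pos: [536.1, -288.7, 60.5]
orientation: [-2.18, 2.261, -0.004]
ft_force: [-0.4, 0.1, 0.2]
width: 0.5
t: 3.55
ee_pos: [535.9, -288.5, 58.5]
orientation: [-2.18, 2.261, -0.004]
ft_force: [1.1, -0.3, 0.8]
width: 0.6
```

```bash
python3 -m inch '[{"tx":0,"ty":0,"tz":0.15,"ax":0,"ay":0,"az":0,"jaw":0},{"tx":0,"ty":0,"tz":0,"ax":0,"ay":0,"az":0,"jaw":0}]';  python3 -m inch '[{"tx":0,"ty":0,"tz":0.15,"ax":0,"ay":0,"az":0,"jaw":0},{"tx":0,"ty":0,"tz":0,"ax":0,"ay":0,"az":0,"jaw":0}]'
```

```text
t: 3.8
ee_pos: [535.6, -288.3, 56.1]
orientation: [-2.181, 2.261, -0.002]
ft_force: [1.6, -1.1, 3.2]
width: 0.5
t: 4.05
ee_pos: [535.5, -288.2, 54.3]
orientation: [-2.181, 2.261, -0.002]
ft_force: [3.1, -1.2, 2.7]
width: 0.7
```

```bash
Z='"ax":0,"ay":0,"az":0,"jaw":0'; for i in 1; do python3 -m inch '[{"tx":0,"ty":0,"tz":-1.4,"ax":0,"ay":0,"az":0,"jaw":0},{"tx":-3,"ty":0,"tz":0,"ax":0,"ay":0,"az":0,"jaw":0},{"tx":0,"ty":0,"tz":0.8,"ax":0,"ay":0,"az":0,"jaw":0},{"tx":0,"ty":0,"tz":0.3,"ax":0,"ay":0,"az":0,"jaw":0},{"tx":0,"ty":0,"tz":0,"ax":0,"ay":0,"az":0,"jaw":0},{"tx":0,"ty":0,"tz":0,"ax":0,"ay":0,"az":0,"jaw":0}]'; done
python3 -m inch '[{"tx":0,"ty":0,"tz":-1.1,"ax":0,"ay":0,"az":0,"jaw":0},{"tx":-3,"ty":0,"tz":0,"ax":0,"ay":0,"az":0,"jaw":0},{"tx":0,"ty":0,"tz":0.8,"ax":0,"ay":0,"az":0,"jaw":0},{"tx":0,"ty":0,"tz":0.3,"ax":0,"ay":0,"az":0,"jaw":0},{"tx":0,"ty":0,"tz":0,"ax":0,"ay":0,"az":0,"jaw":0},{"tx":0,"ty":0,"tz":0,"ax":0,"ay":0,"az":0,"jaw":0}]'
python3 -m inch '[{"tx":0,"ty":0,"tz":-1.1,"ax":0,"ay":0,"az":0,"jaw":0},{"tx":-3,"ty":0,"tz":0,"ax":0,"ay":0,"az":0,"jaw":0},{"tx":0,"ty":0,"tz":0.8,"ax":0,"ay":0,"az":0,"jaw":0},{"tx":0,"ty":0,"tz":0.3,"ax":0,"ay":0,"az":0,"jaw":0},{"tx":0,"ty":0,"tz":0,"ax":0,"ay":0,"az":0,"jaw":0},{"tx":0,"ty":0,"tz":0,"ax":0,"ay":0,"az":0,"jaw":0}]'
```

```text
t: 4.8
ee_pos: [535.5, -256.9, 58.0]
orientation: [-2.18, 2.262, 0.005]
ft_force: [-2.8, 9.6, 15.3]
width: 0.3
t: 5.55
ee_pos: [536.8, -228.5, 57.1]
orientation: [2.18, -2.262, -0.001]
ft_force: [-1.6, 0.5, 1.9]
width: 0.6
t: 6.3
ee_pos: [538.3, -198.5, 57.3]
orientation: [-2.18, 2.262, -0.0]
ft_force: [0.6, 1.4, 1.5]
width: 0.6
```

```bash
python3 -m inch '[{"tx":0,"ty":0,"tz":-1.1,"ax":0,"ay":0,"az":0,"jaw":0},{"tx":4.4,"ty":0,"tz":0,"ax":0,"ay":0,"az":0,"jaw":0},{"tx":0,"ty":0,"tz":0.8,"ax":0,"ay":0,"az":0,"jaw":0},{"tx":0,"ty":0,"tz":0.25,"ax":0,"ay":0,"az":0,"jaw":0},{"tx":0,"ty":0,"tz":0,"ax":0,"ay":0,"az":0,"jaw":0},{"tx":0,"ty":0,"tz":0,"ax":0,"ay":0,"az":0,"jaw":0}]'
python3 -m inch '[{"tx":0,"ty":0,"tz":-1.05,"ax":0,"ay":0,"az":0,"jaw":0},{"tx":2.8,"ty":0,"tz":0,"ax":0,"ay":0,"az":0,"jaw":0},{"tx":0,"ty":0,"tz":0.8,"ax":0,"ay":0,"az":0,"jaw":0},{"tx":0,"ty":0,"tz":0.25,"ax":0,"ay":0,"az":0,"jaw":0},{"tx":0,"ty":0,"tz":0,"ax":0,"ay":0,"az":0,"jaw":0},{"tx":0,"ty":0,"tz":0,"ax":0,"ay":0,"az":0,"jaw":0}]'
python3 -m inch '[{"tx":0,"ty":0,"tz":-1.05,"ax":0,"ay":0,"az":0,"jaw":0},{"tx":-2.1,"ty":0,"tz":0,"ax":0,"ay":0,"az":0,"jaw":0},{"tx":0,"ty":0,"tz":0.8,"ax":0,"ay":0,"az":0,"jaw":0},{"tx":0,"ty":0,"tz":0.25,"ax":0,"ay":0,"az":0,"jaw":0},{"tx":0,"ty":0,"tz":0,"ax":0,"ay":0,"az":0,"jaw":0},{"tx":0,"ty":0,"tz":0,"ax":0,"ay":0,"az":0,"jaw":0}]'
```

```text
t: 7.05
ee_pos: [537.0, -242.6, 58.9]
orientation: [2.182, -2.26, 0.003]
ft_force: [-3.5, -6.6, 7.8]
width: 0.4
t: 7.8
ee_pos: [535.8, -269.9, 58.6]
orientation: [2.181, -2.26, 0.002]
ft_force: [-2.6, -4.7, 11.0]
width: 0.4
t: 8.55
ee_pos: [536.2, -246.8, 58.0]
orientation: [-2.18, 2.261, 0.005]
ft_force: [-1.4, 10.9, 15.5]
width: 0.2
```

```bash
python3 -m inch '[{"tx":0,"ty":0,"tz":-1.05,"ax":0,"ay":0,"az":0,"jaw":0},{"tx":-1.2,"ty":0,"tz":0,"ax":0,"ay":0,"az":0,"jaw":0},{"tx":0,"ty":0,"tz":0.8,"ax":0,"ay":0,"az":0,"jaw":0},{"tx":0,"ty":0,"tz":0.25,"ax":0,"ay":0,"az":0,"jaw":0},{"tx":0,"ty":0,"tz":0,"ax":0,"ay":0,"az":0,"jaw":0},{"tx":0,"ty":0,"tz":0,"ax":0,"ay":0,"az":0,"jaw":0}]'
python3 -m inch '[{"tx":0,"ty":0,"tz":-1.05,"ax":0,"ay":0,"az":0,"jaw":0},{"tx":4.4,"ty":0,"tz":0,"ax":0,"ay":0,"az":0,"jaw":0},{"tx":0,"ty":0,"tz":0.8,"ax":0,"ay":0,"az":0,"jaw":0},{"tx":0,"ty":0,"tz":0.25,"ax":0,"ay":0,"az":0,"jaw":0},{"tx":0,"ty":0,"tz":0,"ax":0,"ay":0,"az":0,"jaw":0},{"tx":0,"ty":0,"tz":0,"ax":0,"ay":0,"az":0,"jaw":0}]'
python3 -m inch '[{"tx":0,"ty":0,"tz":-1.05,"ax":0,"ay":0,"az":0,"jaw":0},{"tx":-0.5,"ty":0,"tz":0,"ax":0,"ay":0,"az":0,"jaw":0},{"tx":0,"ty":0,"tz":0.8,"ax":0,"ay":0,"az":0,"jaw":0},{"tx":0,"ty":0,"tz":0.25,"ax":0,"ay":0,"az":0,"jaw":0},{"tx":0,"ty":0,"tz":0,"ax":0,"ay":0,"az":0,"jaw":0},{"tx":0,"ty":0,"tz":0,"ax":0,"ay":0,"az":0,"jaw":0}]'
```

```text
t: 9.3
ee_pos: [536.8, -236.4, 57.8]
orientation: [-2.18, 2.261, 0.002]
ft_force: [-0.9, 5.0, 9.9]
width: 0.6
t: 10.05
ee_pos: [534.7, -281.0, 57.6]
orientation: [2.181, -2.259, -0.0]
ft_force: [-3.1, -5.5, 2.2]
width: 0.6
t: 10.8
ee_pos: [535.8, -275.3, 58.3]
orientation: [-2.18, 2.261, 0.001]
ft_force: [-1.5, 4.0, 11.0]
width: 0.3
```

```bash
python3 -m inch '[{"tx":0,"ty":0,"tz":-5.5,"ax":0,"ay":0,"az":0,"jaw":0},{"tx":0,"ty":0,"tz":-5.5,"ax":0,"ay":0,"az":0,"jaw":0},{"tx":-5.8,"ty":0.62,"tz":0,"ax":0,"ay":0,"az":0,"jaw":1},{"tx":-5.8,"ty":0.62,"tz":0,"ax":0,"ay":0,"az":0,"jaw":1},{"tx":-5.8,"ty":0.62,"tz":0,"ax":0,"ay":0,"az":0,"jaw":1},{"tx":-5.8,"ty":0.62,"tz":0,"ax":0,"ay":0,"az":0,"jaw":1},{"tx":-5.8,"ty":0.62,"tz":0,"ax":0,"ay":0,"az":0,"jaw":1},{"tx":-5.8,"ty":0.62,"tz":0,"ax":0,"ay":0,"az":0,"jaw":1},{"tx":-5.8,"ty":0.62,"tz":0,"ax":0,"ay":0,"az":0,"jaw":1},{"tx":-5.8,"ty":0.62,"tz":0,"ax":0,"ay":0,"az":0,"jaw":1},{"tx":-5.8,"ty":0.62,"tz":0,"ax":0,"ay":0,"az":0,"jaw":1},{"tx":-5.8,"ty":0.62,"tz":0,"ax":0,"ay":0,"az":0,"jaw":1}]'
python3 -m inch '[{"tx":0,"ty":0,"tz":0,"ax":0,"ay":0,"az":0,"jaw":1},{"tx":0,"ty":0,"tz":0,"ax":0,"ay":0,"az":0,"jaw":1}]'
```

```text
t: 12.3
ee_pos: [493.6, 307.8, 167.0]
orientation: [2.18, -2.26, -0.0]
ft_force: [-0.2, 0.8, 0.0]
width: 87.6
t: 12.55
ee_pos: [493.7, 305.3, 166.9]
orientation: [2.181, -2.259, -0.0]
ft_force: [0.0, 0.4, -0.1]
width: 87.9
```

Run:
```python
from h import *
im,d=viewer.get_image('scene'); cv2.imwrite('pics/scene1.png',im[150:450,250:630,::-1].repeat(2,0).repeat(2,1)); print(get_obs()['qpos'].round(2))
```

```text
[ 0.53  0.43  1.77 -0.    0.94  2.14]
```

View pics/scene1.png

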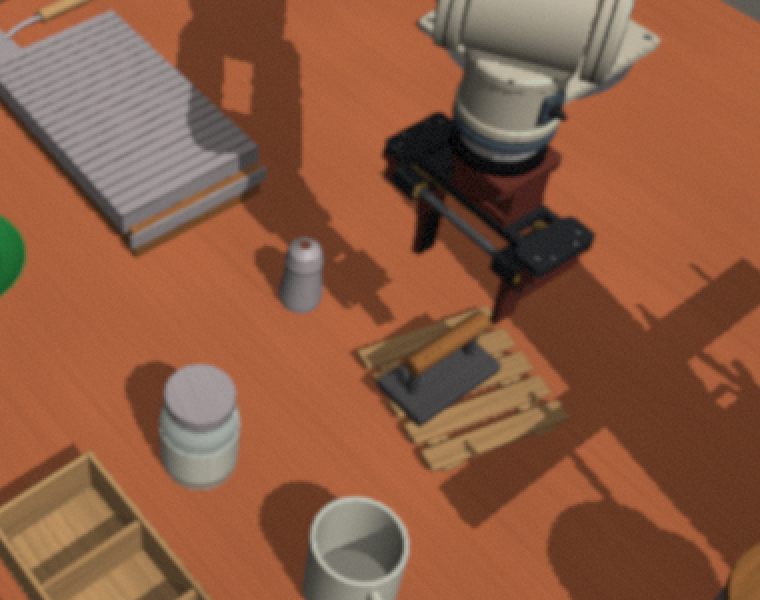

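The open gripper is above the handle (crop 450,345), with one finger on each side of it and clear of the jar, mug and shaker. I'll go down and grip.

```bash
python3 -m inch '[{"tx":-0.1,"ty":0,"tz":4,"ax":0,"ay":0,"az":0,"jaw":1},{"tx":0,"ty":0,"tz":4,"ax":0,"ay":0,"az":0,"jaw":1},{"tx":0,"ty":0,"tz":2.9,"ax":0,"ay":0,"az":0,"jaw":1},{"tx":0,"ty":0,"tz":0,"ax":0,"ay":0,"az":0,"jaw":0.5},{"tx":0,"ty":0,"tz":0,"ax":0,"ay":0,"az":0,"jaw":0},{"tx":0,"ty":0,"tz":0,"ax":0,"ay":0,"az":0,"jaw":0},{"tx":0,"ty":0,"tz":0,"ax":0,"ay":0,"az":0,"jaw":0},{"tx":0,"ty":0,"tz":0,"ax":0,"ay":0,"az":0,"jaw":0},{"tx":0,"ty":0,"tz":0,"ax":0,"ay":0,"az":0,"jaw":0}]'
```

```text
t: 13.72
ee_pos: [494.5, 307.0, 58.9]
orientation: [-2.181, 2.261, -0.0]
ft_force: [-0.1, -1.1, 0.8]
width: 31.6
```

```bash
python3 -m inch '[{"tx":0,"ty":0,"tz":0,"ax":0,"ay":0,"az":0,"jaw":0},{"tx":0,"ty":0,"tz":0,"ax":0,"ay":0,"az":0,"jaw":0},{"tx":0,"ty":0,"tz":0,"ax":0,"ay":0,"az":0,"jaw":0},{"tx":0,"ty":0,"tz":0,"ax":0,"ay":0,"az":0,"jaw":0}]'
python3 -m inch '[{"tx":0,"ty":0,"tz":-1,"ax":0,"ay":0,"az":0,"jaw":0},{"tx":0,"ty":0,"tz":-2,"ax":0,"ay":0,"az":0,"jaw":0},{"tx":0,"ty":0,"tz":-4,"ax":0,"ay":0,"az":0,"jaw":0},{"tx":0,"ty":0,"tz":-5,"ax":0,"ay":0,"az":0,"jaw":0},{"tx":0,"ty":0,"tz":0,"ax":0,"ay":0,"az":0,"jaw":0},{"tx":0,"ty":0,"tz":0,"ax":0,"ay":0,"az":0,"jaw":0}]'
```

```text
t: 14.22
ee_pos: [494.4, 306.8, 58.7]
orientation: [2.181, -2.261, 0.0]
ft_force: [-1.5, -0.8, 1.5]
width: 19.1
t: 14.98
ee_pos: [493.4, 306.3, 177.9]
orientation: [2.18, -2.26, -0.001]
ft_force: [-0.4, 0.3, -10.1]
width: 19.3
```

```bash
python3 -m inch '[{"tx":2,"ty":-0.22,"tz":0,"ax":0,"ay":0,"az":0,"jaw":0},{"tx":4,"ty":-0.44,"tz":0,"ax":0,"ay":0,"az":0,"jaw":0},{"tx":5.5,"ty":-0.62,"tz":0,"ax":0,"ay":0,"az":0,"jaw":0},{"tx":5.5,"ty":-0.62,"tz":0,"ax":0,"ay":0,"az":0,"jaw":0},{"tx":5.5,"ty":-0.62,"tz":0,"ax":0,"ay":0,"az":0,"jaw":0},{"tx":5.5,"ty":-0.62,"tz":0,"ax":0,"ay":0,"az":0,"jaw":0},{"tx":5.5,"ty":-0.62,"tz":0,"ax":0,"ay":0,"az":0,"jaw":0},{"tx":5.5,"ty":-0.62,"tz":0,"ax":0,"ay":0,"az":0,"jaw":0},{"tx":5.5,"ty":-0.62,"tz":0,"ax":0,"ay":0,"az":0,"jaw":0},{"tx":5.5,"ty":-0.62,"tz":0,"ax":0,"ay":0,"az":0,"jaw":0},{"tx":4,"ty":-0.44,"tz":0,"ax":0,"ay":0,"az":0,"jaw":0},{"tx":2,"ty":-0.14,"tz":0,"ax":0,"ay":0,"az":0,"jaw":0}]'
python3 -m inch '[{"tx":0,"ty":0,"tz":0,"ax":0,"ay":0,"az":0,"jaw":0},{"tx":0,"ty":0,"tz":0,"ax":0,"ay":0,"az":0,"jaw":0}]'
python3 - <<'E'
from h import *
for cam in ['scene','top']:
    im,d=viewer.get_image(cam); P=cloud(cam,d); cv2.imwrite(f'pics/{cam}2.png',im[...,::-1])
    for r in masks_of(cam,'press')[:1]:
        q=P[r['pixels']&(d>0)]; print(r['score'],r['location'],np.percentile(q[:,2],[2,25,50,75,98]).round(),rect(q[:,:2]))
E
```

```text
t: 16.48
ee_pos: [534.4, -257.3, 176.6]
orientation: [2.177, -2.263, -0.005]
ft_force: [-0.3, 0.1, -9.3]
width: 19.5
t: 16.73
ee_pos: [535.1, -253.9, 177.6]
orientation: [2.181, -2.261, -0.004]
ft_force: [-0.1, 0.9, -8.6]
width: 19.2
0.58 [280.8, 152.8] [ 59. 145. 148. 152. 203.] (array([ 493.9, -343.5]), array([294. , 121.4]), 65.6)
0.49 [454.2, 295.6] [140. 147. 148. 150. 153.] (array([ 536. , -227.7]), array([ 12.9, 103.5]), 85.0)
```

View pics/scene2.png

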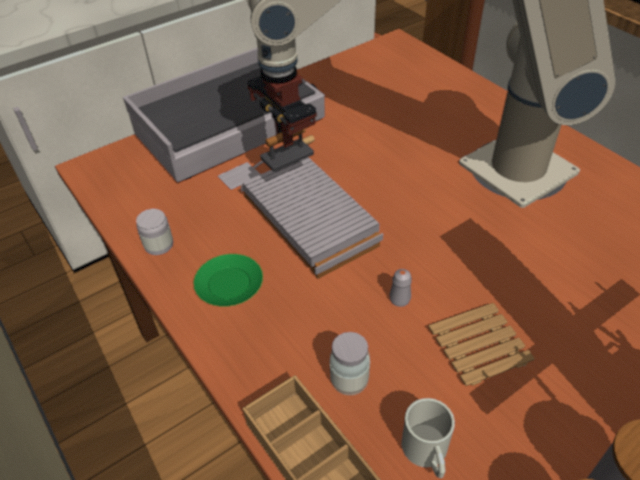

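The press is held level above the cover's far end (pixel 288,157), and the trivet hasn't moved. I'll lower it now.

```bash
python3 -m inch '[{"tx":0.1,"ty":-0.1,"tz":2,"ax":0,"ay":0,"az":0,"jaw":0},{"tx":0,"ty":0,"tz":3,"ax":0,"ay":0,"az":0,"jaw":0},{"tx":0,"ty":0,"tz":1.5,"ax":0,"ay":0,"az":0,"jaw":0},{"tx":0,"ty":0,"tz":0.5,"ax":0,"ay":0,"az":0,"jaw":0},{"tx":0,"ty":0,"tz":0,"ax":0,"ay":0,"az":0,"jaw":0},{"tx":0,"ty":0,"tz":0,"ax":0,"ay":0,"az":0,"jaw":0}]'
python3 -m inch '[{"tx":0,"ty":0,"tz":0.15,"ax":0,"ay":0,"az":0,"jaw":0},{"tx":0,"ty":0,"tz":0.15,"ax":0,"ay":0,"az":0,"jaw":0},{"tx":0,"ty":0,"tz":0.1,"ax":0,"ay":0,"az":0,"jaw":0},{"tx":0,"ty":0,"tz":0,"ax":0,"ay":0,"az":0,"jaw":0},{"tx":0,"ty":0,"tz":0,"ax":0,"ay":0,"az":0,"jaw":0}]'
python3 -m inch '[{"tx":0,"ty":0,"tz":0.1,"ax":0,"ay":0,"az":0,"jaw":0},{"tx":0,"ty":0,"tz":0,"ax":0,"ay":0,"az":0,"jaw":0},{"tx":0,"ty":0,"tz":0,"ax":0,"ay":0,"az":0,"jaw":0}]'
```

```text
t: 17.68
ee_pos: [537.9, -256.4, 109.7]
orientation: [-2.18, 2.261, -0.003]
ft_force: [0.2, 0.2, -8.6]
width: 19.1
t: 18.3
ee_pos: [537.1, -256.0, 104.7]
orientation: [-2.181, 2.261, -0.0]
ft_force: [0.3, -0.1, -10.0]
width: 19.5
t: 18.68
ee_pos: [537.1, -256.0, 103.7]
orientation: [2.181, -2.261, -0.0]
ft_force: [-0.1, -0.2, -8.0]
width: 18.9
```

```bash
python3 -m inch '[{"tx":0,"ty":0,"tz":0.1,"ax":0,"ay":0,"az":0,"jaw":0},{"tx":0,"ty":0,"tz":0,"ax":0,"ay":0,"az":0,"jaw":0},{"tx":0,"ty":0,"tz":0,"ax":0,"ay":0,"az":0,"jaw":0}]'
python3 -m inch '[{"tx":0,"ty":0,"tz":0.07,"ax":0,"ay":0,"az":0,"jaw":0},{"tx":0,"ty":0,"tz":0,"ax":0,"ay":0,"az":0,"jaw":0},{"tx":0,"ty":0,"tz":0,"ax":0,"ay":0,"az":0,"jaw":0}]'
```

```text
t: 19.05
ee_pos: [537.2, -256.1, 102.9]
orientation: [-2.181, 2.261, -0.0]
ft_force: [-0.8, 0.4, -7.1]
width: 19.1
t: 19.42
ee_pos: [537.2, -256.1, 102.3]
orientation: [-2.181, 2.261, -0.001]
ft_force: [-1.7, -0.2, -1.0]
width: 19.7
```

```bash
python3 -m inch '[{"tx":0,"ty":0,"tz":0.02,"ax":0,"ay":0,"az":0,"jaw":0},{"tx":0,"ty":0,"tz":0,"ax":0,"ay":0,"az":0,"jaw":0.3},{"tx":0,"ty":0,"tz":0,"ax":0,"ay":0,"az":0,"jaw":0.6},{"tx":0,"ty":0,"tz":0,"ax":0,"ay":0,"az":0,"jaw":0.7},{"tx":0,"ty":0,"tz":0,"ax":0,"ay":0,"az":0,"jaw":0.7},{"tx":0,"ty":0,"tz":0,"ax":0,"ay":0,"az":0,"jaw":0.7}]'
python3 -m inch '[{"tx":0,"ty":0,"tz":-2,"ax":0,"ay":0,"az":0,"jaw":0.7},{"tx":0,"ty":0,"tz":-4,"ax":0,"ay":0,"az":0,"jaw":0.7},{"tx":0,"ty":0,"tz":-5,"ax":0,"ay":0,"az":0,"jaw":0.7},{"tx":0,"ty":4,"tz":-4,"ax":0,"ay":0,"az":0,"jaw":0.7},{"tx":0,"ty":6,"tz":0,"ax":0,"ay":0,"az":0,"jaw":0.7},{"tx":0,"ty":6,"tz":0,"ax":0,"ay":0,"az":0,"jaw":0.7},{"tx":0,"ty":3,"tz":0,"ax":0,"ay":0,"az":0,"jaw":0.7},{"tx":0,"ty":0,"tz":0,"ax":0,"ay":0,"az":0,"jaw":0.7}]'
python3 - <<'E'
from h import *
for cam in ['scene','top']:
    im,d=viewer.get_image(cam); P=cloud(cam,d); cv2.imwrite(f'pics/{cam}3.png',im[...,::-1])
    for r in masks_of(cam,'press')[:1]:
        q=P[r['pixels']&(d>0)]; print(r['score'],r['location'])
        s=q[(q[:,2]>68)&(q[:,2]<85)]; A=np.c_[s[:,:2]-s[:,:2].mean(0),np.ones(len(s))]
        f=np.linalg.lstsq(A,s[:,2],rcond=None)[0]; print('slab',rect(s[:,:2]),'slope deg',np.degrees(f[:2]).round(2),'z',f[2].round(1))
        h=q[q[:,2]>118]; print('handle',rect(h[:,:2]),np.percentile(h[:,2],95))
    C=P.reshape(-1,3); k=(abs(C[:,0]-540)<60)&(abs(C[:,1]+120)<70)&(d.ravel()>0); print('strips z',np.median(C[k,2]))
E
```

```text
t: 20.18
ee_pos: [537.2, -256.0, 101.8]
orientation: [-2.181, 2.261, -0.0]
ft_force: [0.4, -0.4, 0.6]
width: 60.7
t: 21.18
ee_pos: [345.8, -248.9, 252.0]
orientation: [-2.179, 2.263, -0.0]
ft_force: [1.1, -0.1, 0.3]
width: 61.2
0.78 [287.2, 173.5]
slab (array([ 537.7, -253.9]), array([ 65.7, 111.5]), 89.9) slope deg [ 0.16 -0.29] z 72.4
handle (array([ 538. , -252.3]), array([18.5, 94.7]), 87.0) 129.61853897618616
strips z 59.60374187021626
0.79 [460.0, 288.4]
slab (array([ 536.2, -254.7]), array([ 61.1, 109.8]), 87.8) slope deg [0.07 0.15] z 73.0
handle (array([ 536.6, -254.4]), array([20.5, 95.5]), 89.0) 131.15010702160401
strips z 60.64166659310948
```

View pics/top3.png

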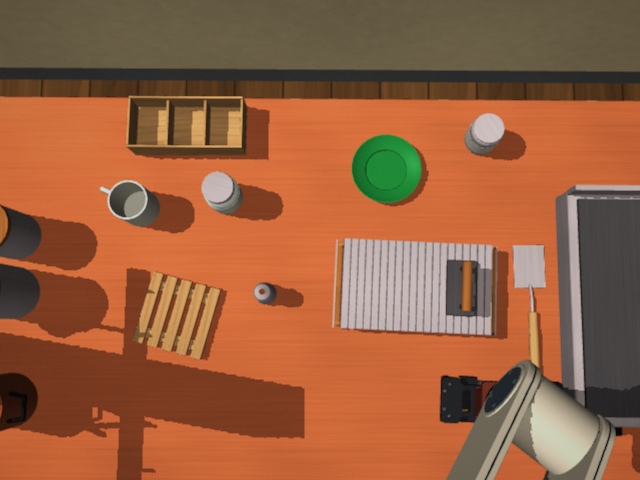

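View pics/scene3.png

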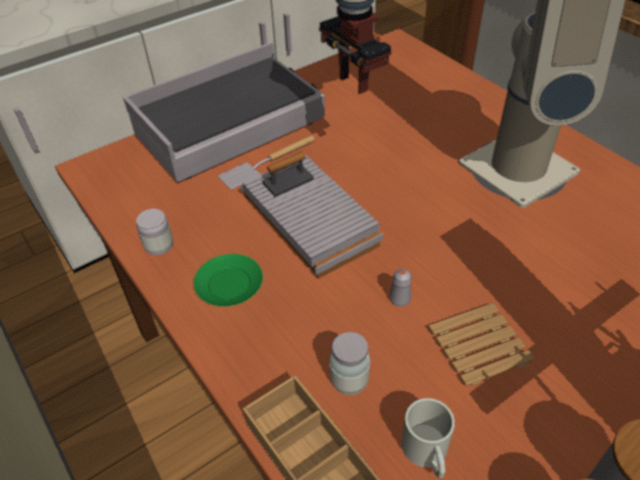

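The press stands level on the strips (top view 468,288; fitted slope under 0.3°). Its slab top is about 12.5 mm above the free strip tops, so it has sunk about 1.5 mm. The gripper is well clear and nothing else has moved, so I'm handing the job in.

```bash
python3 -c "
from workcell import ctrl; print(ctrl.close_job())"
```

```text
the job is handed in; nothing more can be done
None
```

I felt along the strips, set the griddle press down over the bearer, let go of it and handed the job in at about 21.5 s of the 72 s. No verdict was reported.

- **Finding the bearer:** The strips were stiff (8–15 N) for presses between world y −275 and −236 mm. They gave way (about 2–3 N) at −288, −281, −228 and −198 mm. I took the bearer's centre as about −255.5 mm, roughly 87 mm from the cover's middle toward its spatula end. I didn't refine the edges further, so this is good to about 3–4 mm.
- **Forces:** The highest vertical finger force I read was 15.5 N (about 19 N with the sideways part), against the 25 N limit. These are readings at the end of each move, so brief peaks in between weren't seen.
- **Placing the press:** I lifted it from the trivet and lowered it in steps of about 1 mm until the strips took nearly all its weight. Then I released it and backed the arm well away.
- **Last checks after release:**
  - The press's middle is at about (536.5, −254.5) mm, with a tilt under 0.4°.
  - The handle is within about 3° of the strips.
  - It has sunk about 1.3–1.7 mm, within the 2.5 mm limit, though the camera is only good to about 2 mm. The two cameras agree within that.
  - The trivet and the other objects look unmoved in the pictures.
- **Failed on the way:** My first move command was refused because it left out some fields. Nothing moved.

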